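# Roll the loose roller onto its pencil line

## Task

Two wooden rollers lie on the plywood board, to carry a heavy slab; one already lies on its pencil line. With a fingertip on its top, roll the other roller sideways until it lies centred along the free pencil line, and leave it resting there. Roll it only: do not pick it up, and leave the set roller and all the other things where they are.

Things in the scene. Friction and masses are not known exactly. Their poses are not given: they have to be found in the camera images.
- roller: loose roller to be rolled: plain beech cylinder, 36 mm diameter, 140 mm long, about 0.1 kg, lying on the board nearly parallel to the lines, 60 to 90 mm to either side of the free line. Origin at its very centre (18 mm above the board's top, 36 mm above the bench); own x runs along its axis, y and z turn as it rolls. It rolls without slipping on the board and soon stops when let go
- set_roller: an identical roller that already lies on the other pencil line; origin and axes as for the loose roller. Leave it alone
- free_line (a point): the middle of the free pencil line, on the board's top face (18 mm above the bench). The line is dark, straight, 3 mm wide and 225 mm long; x runs along the line, y across it, z up
- taken_line (a point): the middle of the other pencil line, under the set roller; axes as for free_line. It lies 200 mm from the free line, on the free line's -y side, and parallel to it
- board: plywood board, 270 mm (x) by 440 mm (y), 18 mm thick, fixed to the bench; origin at the centre of its underside, on the bench; the pencil lines run along its x, the free one at y = +70 mm, the taken one at y = -130 mm
- holder: dark hexagonal wooden tealight holder, 50 mm across flats, 26 mm high, standing loose on the board on the other side of the free line from the loose roller; origin at the centre of its underside. Leave it alone
- sanding_block: loose cork sanding block, 45 x 75 x 30 mm, on the bench beyond the board; origin at the centre of its underside. Leave it alone
- glue: white glue bottle, 52 mm in diameter and 130 mm high, standing on the bench off the board's far left corner; origin at the centre of its underside. Leave it alone
- cup: white plastic cup, 72 mm across and 85 mm high, standing on the bench beyond the board's far edge, to the right; origin at the centre of its underside. Leave it alone
- screwdriver: screwdriver lying on the bench left of the board. Leave it alone
- hammer: hammer lying on the bench right of the board. Leave it alone
- offcut: loose pale wooden block, 110 x 55 x 35 mm, on the bench left of the board, beside the screwdriver; origin at the centre of its underside. Leave it alone
Things that resemble listed ones, but are neither listed nor needed, are in the scene too. Leave any green look-alike of the roller alone.

How it is judged:
By the outcome, as a careful person would: the job done as asked, in the order asked, and still so for the second after the job is handed in, with the robot touching nothing.
It also fails if it takes over 51 s, if anything falls off the work surface, if the arm or the gripper's body presses on something with over 40 N, if the wrist force passes 120 N, or if a joint passes its speed limit or range.

## Robot

A 7-joint arm with a two-finger parallel gripper is mounted at the origin on the work surface. World frame = base frame: x ahead of the robot, y to its left, z up, the work surface at z = 0. Lengths are in m, angles in degrees, forces in N, time in s.
With the tool pointing down it reaches from about 0.425 to 0.875 m from the base axis. Payload 4.7 kg.
Tool frame: the origin (TCP) lies midway between the tips of the shut fingers; the grasp point (between the pads) lies 19 mm behind it; z points along the fingers, y is the line along which they close (so a half turn about z gives the same grasp; the last joint's range is limited). The gripper opens to 87 mm and grips with 3 to 60 N. Pads are 19 mm wide; open, the fingers measure 117 mm over their backs; the gripper's body (75 mm by 190 mm) begins 51 mm behind the grasp point.
Start: joints at [65.552, 18.392, -4.016, 83.108, 1.295, 78.541, -3.26], TCP at [0.277, -0.588, 0.223] pointing down, gripper open.
Joint ranges: [-163.93, 163.93], [-17.29, 119.83], [-79.2, 71.16], [3.27, 140.29], [-89.18, 269.18], [5.43, 117.66], [-154.24, 154.24]. Speed limits (degrees/s): [147.25, 147.25, 180, 180, 180, 180, 180].

## Interface

Orientations are given as [roll, pitch, yaw] about the fixed x, y, z axes, in that order (R = Rz(yaw) Ry(pitch) Rx(roll)).
In Python, from cell import env, viewer, boxes_of, masks_of gives the robot as it stands. The module is installed in compiled form; this text tells all that it offers.
- The arm moves only by the tool apply_moves, never from a script. Its argument "moves" is a list of rows, each a list of 7 numbers: the shift along the tool's x, y, z scaled (see below), then the turn, a rotation vector about the tool's x, y, z scaled (see below), then the opening, from 0 (shut) to 1 (fully open). A call has 1 to 20 rows; each row is the pose to reach, as a shift and turn from the pose commanded when the call began, along the tool's axes at that moment; what a row does not reach only later rows make up. The controller multiplies each number of a shift by 0.2 m and each number of a turn by 1.5 rad. A row lasts 1/10 s, in which the tool goes at most 50 mm and 8.59 degrees, less where a joint would pass 70% of its speed; a pose out of reach is approached as far as the arm can. A call with a number of a shift or a turn outside -1 to 1 is refused whole. A call with a gripper value outside its range is refused whole. The fingers move at their own pace and stop on an object; "grip_force" is the grip in N (left out, the last holds). Time passes only in rows, so rows that repeat a pose let the fingers close. It gives the time, the measured TCP pose, the force, the opening and the grip force at its end, in the units of the state.
- env.get_obs(): the state, without advancing time (a new reading comes with each control period).
- viewer.read_camera(name): name is "scene" or "top" or "wrist"; returns the picture (420x560x3 uint8, red, green, blue); there is no depth.
- viewer.get_calibration(name): a dict with "fov_y" (degrees; the focal length in pixels is half the picture's height over the tangent of half this angle, whatever the lens; pixels are square), "cx", "cy" (the principal point, pixels), "position" and "orientation" of the camera in the world. Camera axes: x right, y up, looking along -z (the intrinsics and any distortion apply to the point x, -y, -z); pixel columns grow to the right and rows downward; lengths in m; the calibration is good to about 2 mm. The wrist camera is an equidistant fisheye: a pixel r from the principal point sees the ray r / f radians off the axis. A picture is of the moment at which its call begins: read the wrist's pose just before it. get_calibration takes no time and is no camera call; for the wrist camera it gives the pose at the moment of the call.
- env.sign_off(): hands the job in; it is judged then, once.
Trained networks look in the newest picture that a camera, given by its name, has taken for a name from the list of things; names that differ only in an ending like _2 or _b are one class to them, and where a whole thing is asked for, a point or a joint stands for the part that bears it (a point fixed in the world has none). Each returns a list of dicts, best first, with "conf" (0 to 1); they miss things now and then, are a little off and sometimes report something else, mostly with a low value. They report only what shows in the picture. A call takes as long as a camera call. They do not tell look-alikes from the thing itself.
- boxes_of(camera, target): "location" ([column, row] in pixels, amid what is visible of it).
- masks_of(camera, target): "pixels" (420x560 bool, what is visible of it) and "location" ([column, row] in pixels, amid what is visible of it).
The state is a dict: "time_s": time; "qpos": joint angles; "joint_velocities": joint speeds; "effort": joint torques, N m; "tool_pos": TCP position; "tool_rot": TCP orientation; "force": force on the tool from outside, world axes, zero at the start; "wrist_torque": the same for the moment, N m; "grip_width": finger opening in m; "grasp_force": force on a finger pad.
Only numpy, scipy, OpenCV 4.12 (cv2) and the standard library are available. Lean on these libraries where they do the work, as an engineer would, in place of code of your own. Each camera call takes 0.05 s, during which the arm holds its last target. There are 200 camera calls.

## Working session

There is one attempt and no reset: what is moved stays moved. The work goes in short steps, Python scripts to look and compute and a tool call to move; the robot and the scene stay as the last step left them, time stands still between calls to the robot, and variables do not carry over. Pictures are saved under pics/ and viewed, at most 10 in all, crops included, and the job is handed in when it is done.

Besides the shell and the picture viewer there is one more tool, called after "Request:" by a JSON object that holds its "api" and its "payload". apply_moves: Moves the arm, as the interface text tells. Shifts and turns lie within -1 to 1; 1 stands for 0.2 m of shift or 1.5 rad of turn. Its arguments: {"type":"object","properties":{"moves":{"type":"array","items":{"type":"array","items":{"type":"number","minimum":-1,"maximum":1}}},"grip_force":{"type":"number"}},"required":["moves"]}

```bash
mkdir -p pics; cat > h.py <<'E'
import numpy as np, cv2
from cell import env, viewer, boxes_of, masks_of
from scipy.spatial.transform import Rotation as R
def cam(n):
    c=viewer.get_calibration(n); return c
def rot(c):
    o=np.array(c["orientation"],float)
    return o if o.shape==(3,3) else (R.from_euler('xyz',o,degrees=True).as_matrix() if o.size==3 else None)
def ray(c,u,v,fish=False):
    f=210/np.tan(np.radians(c["fov_y"]/2)); x=(u-c["cx"])/f; y=(v-c["cy"])/f
    if fish:
        r=np.hypot(x,y)+1e-12; d=np.array([np.sin(r)*x/r,-np.sin(r)*y/r,-np.cos(r)])
    else: d=np.array([x,-y,-1])
    return rot(c)@d
def hit(c,u,v,z,fish=False):
    d=ray(c,u,v,fish); p=np.array(c["position"]); return p+d*(z-p[2])/d[2]
def proj(c,P,fish=False):
    f=210/np.tan(np.radians(c["fov_y"]/2)); q=rot(c).T@(np.array(P)-c["position"])
    x,y,z=q[0],-q[1],-q[2]
    if fish:
        r=np.hypot(x,y); t=np.arctan2(r,z); return c["cx"]+f*t*x/r,c["cy"]+f*t*y/r
    return c["cx"]+f*x/z,c["cy"]+f*y/z
E
python3 - <<'E'
from h import *
ims=[]
for n in("scene","top"):
    im=viewer.read_camera(n); print(n,viewer.get_calibration(n))
    cv2.imwrite(f"pics/{n}0.png",cv2.resize(im[:,:,::-1],(800,600)))
    for t in("roller","set_roller","holder","board"):
        print(t,[(round(b["conf"],2),np.round(b["location"],1).tolist()) for b in masks_of(n,t)])
o=env.get_obs();print(o["time_s"],o["tool_pos"],o["tool_rot"],o["grip_width"])
E
```

```text
scene {'fov_y': 47.26962119405056, 'cx': 289.22375085779726, 'cy': 208.39158623490607, 'position': array([0.83056688, 0.6152173 , 0.84901513]), 'orientation': array([ 41.41555165,  -0.39447412, 152.53917682])}
roller [(0.86, [332.4, 129.9]), (0.73, [278.6, 226.6])]
set_roller [(0.57, [250.0, 194.2])]
holder [(0.6, [331.1, 274.7])]
board [(0.94, [292.6, 253.2])]
top {'fov_y': 51.705886932937815, 'cx': 285.5360388754138, 'cy': 207.82411518441435, 'position': array([0.30720833, 0.00700835, 1.02028584]), 'orientation': array([ 12.15210471,   0.25701254, -93.8171119 ])}
roller [(0.94, [398.6, 314.2]), (0.55, [278.8, 196.8]), (0.26, [395.0, 180.2])]
set_roller [(0.91, [322.0, 188.5])]
holder [(0.86, [206.1, 218.9])]
board [(0.66, [264.3, 207.6])]
0.5 [ 0.27732006 -0.58789611  0.22257658] [1.79995991e+02 2.60364219e-03 2.52561937e+01] 0.08705903622448877
```

View pics/top0.png

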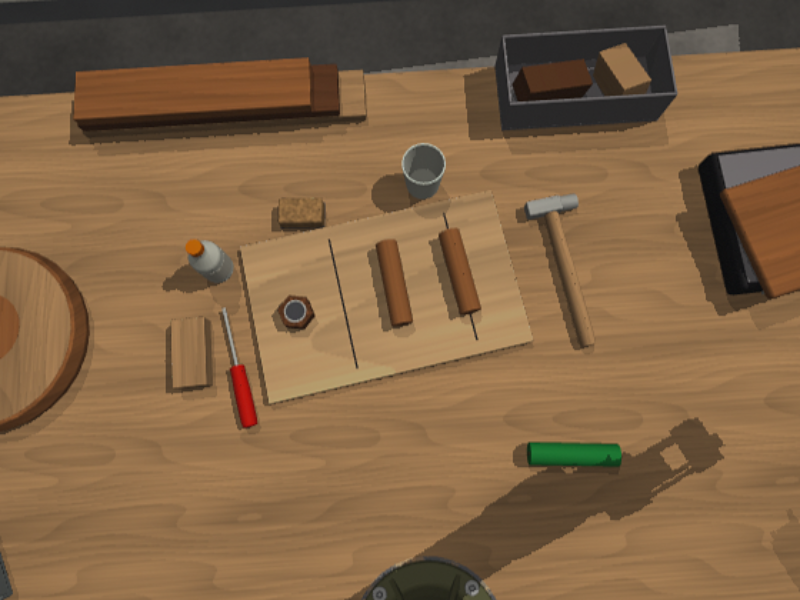

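View pics/scene0.png

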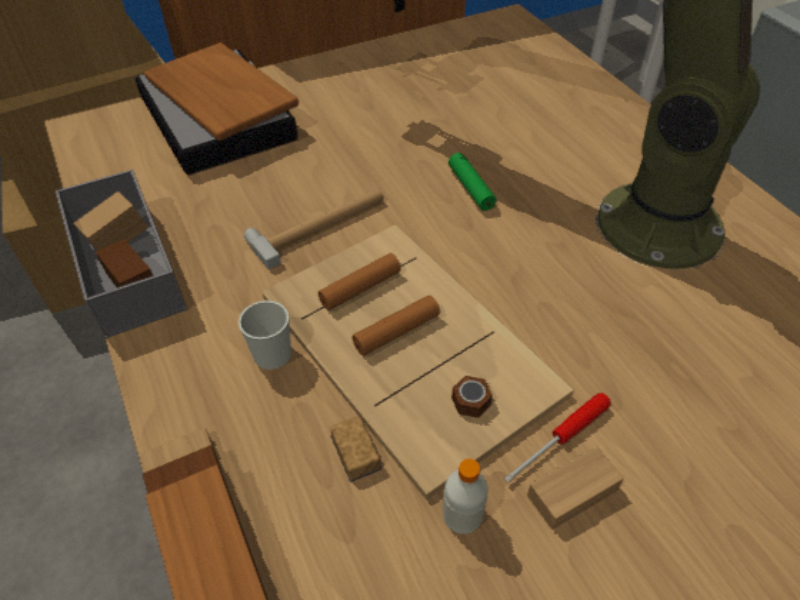

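The top view shows the free line from about (330,240) to (357,368), in 800×600 pixels. The loose roller lies at (378,242)–(402,325), the set roller at (460,270), the holder at (296,312) and the green look-alike at (574,455).

```bash
cat >> h.py <<'E'
from scipy.optimize import minimize
def cyl(x,y,yaw,z=.036,r=.018,L=.14):
    a=np.linspace(0,2*np.pi,40); u=np.array([np.cos(yaw),np.sin(yaw),0]); n=np.array([-u[1],u[0],0]); k=np.array([0,0,1.])
    return [np.array([x,y,z])+s*u*L/2+r*(np.cos(t)*n+np.sin(t)*k) for s in(-1,1) for t in a]
def fitcyl(c,mask,p0,fish=False):
    S=8
    m=cv2.resize(mask.astype(np.float32),None,fx=1,fy=1)
    def sil(p):
        P=np.array([proj(c,q,fish) for q in cyl(*p)],np.float32)
        h=cv2.convexHull(P); im=np.zeros((420*4,560*4),np.uint8)
        cv2.fillConvexPoly(im,np.round((h+.5)*4*16-8).astype(np.int32),255,shift=4)
        return cv2.resize(im,(560,420),interpolation=cv2.INTER_AREA)/255.
    f=lambda q:np.abs(sil((q[0],q[1],q[2]))-m).sum()
    s=np.array([[0,0,0],[.008,0,0],[0,.008,0],[0,0,.08]])+np.array(p0)
    r=minimize(f,p0,method="Nelder-Mead",options=dict(initial_simplex=s,xatol=1e-4,fatol=.05,maxiter=200))
    return r.x,r.fun/m.sum()
def line(c,im,a,b,z=.018,fish=False,w=6):
    """dark thin line between approx pixel ends a,b -> centre, yaw, length"""
    g=cv2.cvtColor(im,cv2.COLOR_RGB2GRAY).astype(float)
    g=cv2.morphologyEx(g.astype(np.uint8),cv2.MORPH_BLACKHAT,np.ones((9,9)))
    roi=np.zeros(g.shape,np.uint8); cv2.line(roi,tuple(map(int,a)),tuple(map(int,b)),255,w)
    v,u=np.nonzero((roi>0)&(g>25)); W=g[v,u].astype(float)
    P=np.array([hit(c,i,j,z,fish)[:2] for i,j in zip(u,v)])
    m=np.average(P,axis=0,weights=W); _,_,V=np.linalg.svd((P-m)*np.sqrt(W)[:,None],full_matrices=False)
    t=(P-m)@V[0]; d=V[0]*np.sign(V[0][0]); t=(P-m)@d
    return m+d*(t.max()+t.min())/2,np.arctan2(d[1],d[0]),np.ptp(t)
E
python3 - <<'E'
from h import *
for n,rl,st,ho,a,b in(("top",(279,197),(322,188),"",(231,166),(250,259)),("scene",(278,227),(250,194),"",(262,284),(346,232))):
    c=cam(n); im=viewer.read_camera(n)
    ce,yw,L=line(c,im,a,b); print(n,"line",ce,np.degrees(yw),L)
    d=np.array([np.cos(yw),np.sin(yw)]);nn=np.array([-d[1],d[0]])
    ms=masks_of(n,"roller")+masks_of(n,"set_roller")
    for nm,q in(("loose",rl),("set",st)):
        k=[m for m in ms if np.hypot(*(np.array(m["location"])-q))<12]
        if k:
            h=hit(c,*k[0]["location"],.036); p,e=fitcyl(c,k[0]["pixels"],[h[0],h[1],yw])
            print(nm,p[:2],np.degrees(p[2]),"err",round(e,3),"rel",d@(p[:2]-ce),nn@(p[:2]-ce))
    h=masks_of(n,"holder")[0]; p=hit(c,*h["location"],.034);print("holder",p,d@(p[:2]-ce),nn@(p[:2]-ce))
E
```

```text
top line [0.52239696 0.10627344] 9.513514773384447 0.22331647500734728
loose [0.5455004  0.02018477] 7.675463680025756 err 0.066 rel 0.008556935941252154 -0.08872321172505593
set [ 0.55796332 -0.08920933] 10.725154300616953 err 0.071 rel 0.002767761357704264 -0.19867264814488889
holder [0.50103538 0.17377616 0.034     ] -0.00991091584026036 0.07010497589795421
scene line [0.52023246 0.10434249] 9.513695478827918 0.2243911753593394
loose [0.54185244 0.01772459] 7.5980925983654375 err 0.06 rel 0.00700612601206766 -0.08899998714293389
set [ 0.55639949 -0.09072664] 9.807392971110806 err 0.053 rel 0.0034279164698847076 -0.19836398058614949
holder [0.5061593  0.18851438 0.034     ] 3.261710264973027e-05 0.08534026415631095
```

Request:
{"api": "apply_moves", "payload": {"moves": [[0.83,-0.71,0,0,0,0.183,0],[0.83,-0.71,0,0,0,0.183,0],[0.83,-0.71,0,0,0,0.183,0],[0.83,-0.71,0,0,0,0.183,0],[0.83,-0.71,0,0,0,0.183,0],[0.83,-0.71,0,0,0,0.183,0],[0.83,-0.71,0,0,0,0.183,0],[0.83,-0.71,0,0,0,0.183,0],[0.83,-0.71,0,0,0,0.183,0]], "grip_force": 20}}

```text
time_s: 1.8
tool_pos: [0.3658, -0.3901, 0.2223]
tool_rot: [-180.0, 0.0, 9.4]
force: [-0.9, -0.7, -0.3]
grip_width: 0.0232
grasp_force: 0.0
```

```bash
cat >> h.py <<'E'
def go(x,y,z,yaw=9.51):
    o=env.get_obs(); T=R.from_euler('xyz',o["tool_rot"],degrees=True)
    G=R.from_euler('xyz',[180,0,yaw],degrees=True)
    print("shift",np.round(T.inv().apply(np.array([x,y,z])-o["tool_pos"])/.2,3),"turn",np.round((T.inv()*G).as_rotvec()/1.5,4),o["tool_pos"],o["force"],o["time_s"])
E
python3 - <<'E'
from h import *
go(.545,.010,.09)
c=cam("top");viewer.read_camera("top")
for t,z in(("glue",.065),("cup",.05)):
    for b in boxes_of("top",t)[:2]: print(t,b["conf"],hit(c,*b["location"],z))
E
```

```text
shift [ 1.21  -1.828  0.661] turn [-0.      0.0003 -0.0017] [ 0.36579937 -0.39010736  0.22232792] [-0.94875656 -0.69888556 -0.3389407 ] 1.8
glue 0.95 [0.58858409 0.31088611 0.065     ]
glue 0.56 [0.37833586 0.26029516 0.065     ]
cup 0.95 [ 0.73408989 -0.04128744  0.05      ]
cup 0.73 [0.66993344 0.16096047 0.05      ]
```

Request:
{"api": "apply_moves", "payload": {"moves": [[0.6,-0.92,0,0,0,-0.002,0],[0.6,-0.92,0,0,0,-0.002,0],[0.6,-0.92,0,0,0,-0.002,0],[0.6,-0.92,0,0,0,-0.002,0],[0.6,-0.92,0,0,0,-0.002,0],[0.6,-0.92,0,0,0,-0.002,0]]}}

```text
time_s: 2.55
tool_pos: [0.4563, -0.1837, 0.2228]
tool_rot: [-180.0, -0.1, 10.1]
force: [-0.4, 0.7, 1.1]
grip_width: 0.0001
grasp_force: 0.0
```

Request:
{"api": "apply_moves", "payload": {"moves": [[0.6,-0.91,0.3,0,0,0,0],[0.6,-0.91,0.3,0,0,0,0],[0.6,-0.91,0.6,0,0,0,0],[0.6,-0.91,0.66,0,0,0,0],[0.6,-0.91,0.66,0,0,0,0],[0.6,-0.91,0.66,0,0,0,0],[0.6,-0.91,0.66,0,0,0,0]]}}

```text
time_s: 3.25
tool_pos: [0.5415, 0.0122, 0.0887]
tool_rot: [-179.9, 0.2, 9.8]
force: [0.1, 0.5, 0.3]
grip_width: 0.0006
grasp_force: 0.0
```

```bash
python3 - <<'E'
from h import *
go(.545,.010,.06)
im=viewer.read_camera("scene");cv2.imwrite("pics/s1.png",cv2.resize(im[130:300,180:400,::-1],(776,600),interpolation=cv2.INTER_CUBIC))
im=viewer.read_camera("wrist");cv2.imwrite("pics/w1.png",cv2.resize(im[:,:,::-1],(800,600)))
E
```

```text
shift [0.016 0.014 0.144] turn [-0.0007  0.0024  0.0031] [0.54145968 0.01222826 0.08873979] [0.14013673 0.52334716 0.26166291] 3.25
```

View pics/s1.png

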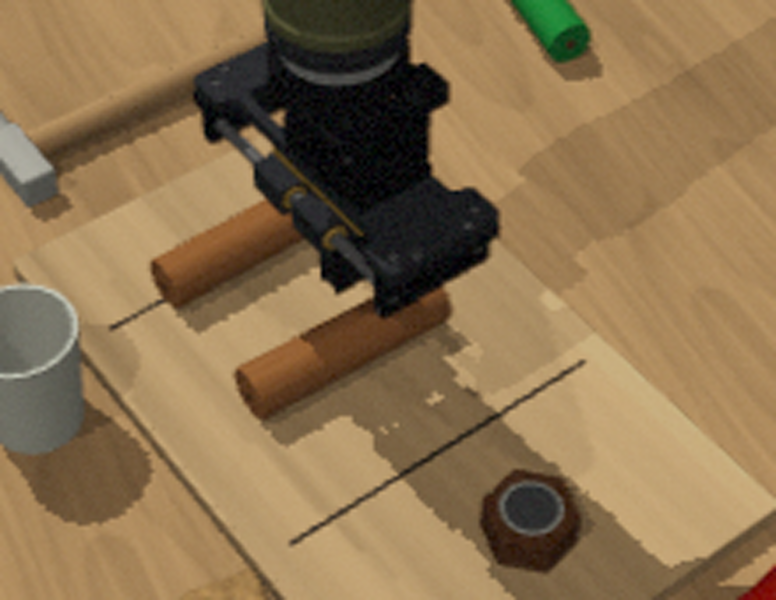

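View pics/w1.png

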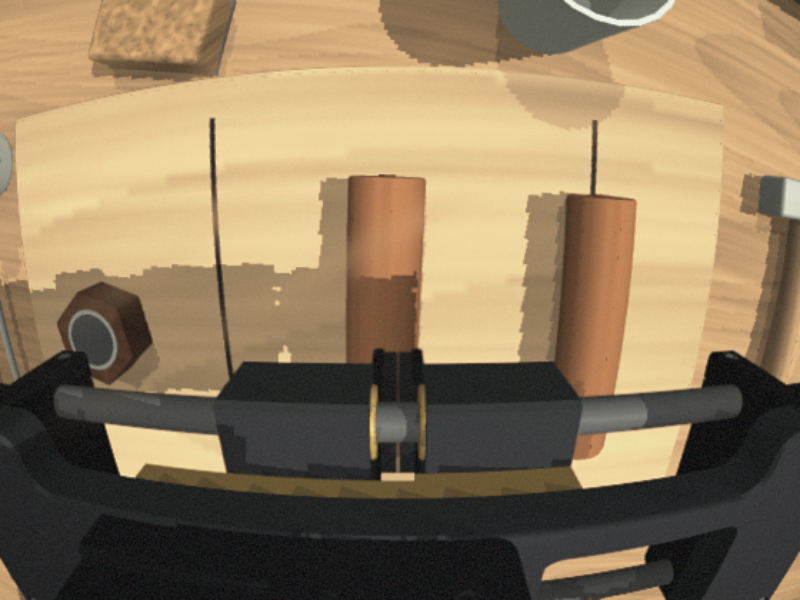

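The wrist view shows the shut fingertips at about (400,365), over the loose roller (347–424), with the free line to the left at x≈213–230. The holder, at (105,330), is clear of the path.

Request:
{"api": "apply_moves", "payload": {"moves": [[0,0,0.1,0,0,0,0],[0,0,0.15,0,0,0,0],[0,0,0.165,0,0,0,0],[0,0,0.17,0,0,0,0],[0,0,0.175,0,0,0,0],[0,0,0.175,0,0,0,0]]}}

```text
time_s: 3.95
tool_pos: [0.5428, 0.0121, 0.0561]
tool_rot: [180.0, -0.1, 9.7]
force: [-0.6, 0.7, -0.6]
grip_width: 0.0004
grasp_force: 0.0
```

Request:
{"api": "apply_moves", "payload": {"moves": [[0,0,0.008,0,0,0,0],[0,0,0.015,0,0,0,0],[0,0,0.015,0,0,0,0]]}}

```text
time_s: 4.25
tool_pos: [0.543, 0.0122, 0.0541]
tool_rot: [179.9, -0.0, 9.7]
force: [-3.1, -0.5, 9.3]
grip_width: 0.0003
grasp_force: 4.7
```

Request:
{"api": "apply_moves", "payload": {"moves": [[0,-0.015,0,0,0,0,0],[-0.002,-0.035,0,0,0,0,0],[-0.005,-0.06,0,0,0,0,0],[-0.008,-0.085,0,0,0,0,0],[-0.011,-0.11,0,0,0,0,0],[-0.013,-0.127,0,0,0,0,0],[-0.015,-0.137,0,0,0,0,0],[-0.015,-0.14,0,0,0,0,0],[-0.015,-0.14,0,0,0,0,0],[-0.015,-0.14,-0.05,0,0,0,0],[-0.015,-0.14,-0.1,0,0,0,0]]}}

```text
time_s: 5.35
tool_pos: [0.533, 0.0392, 0.0722]
tool_rot: [-180.0, 0.2, 9.7]
force: [0.0, 0.5, 0.5]
grip_width: 0.0005
grasp_force: 0.0
```

```bash
cat > m.py <<'E'
from h import *
import sys
LC={"top":np.array([.5224,.10627]),"scene":np.array([.52023,.10434])}; yw=np.radians(9.513); d=np.array([np.cos(yw),np.sin(yw)]);nn=np.array([-d[1],d[0]])
def meas(n):
    c=cam(n); viewer.read_camera(n)
    for m in masks_of(n,"roller")+masks_of(n,"set_roller"):
        h=hit(c,*m["location"],.036)[:2]; rel=nn@(h-LC[n])
        if abs(d@(h-LC[n]))<.08 and -.13<rel<.05 and m["conf"]>.3:
            p,e=fitcyl(c,m["pixels"],[h[0],h[1],yw]); q=p[:2]-LC[n]
            print(n,"along %.1f across %.1f yaw %.2f err %.2f conf %.2f"%(1e3*d@q,1e3*nn@q,np.degrees(p[2]-yw),e,m["conf"]), "area",m["pixels"].sum())
            t=np.array(env.get_obs()["tool_pos"][:2])-LC[n]; print("  tool along %.1f across %.1f"%(1e3*d@t,1e3*nn@t))
meas("scene");meas("top");print(env.get_obs()["tool_pos"],env.get_obs()["time_s"])
E
python3 m.py
```

```text
scene along 8.1 across -73.8 yaw -2.12 err 0.50 conf 0.68 area 738
  tool along 3.4 across -66.7
top along -85.9 across 30.8 yaw 37.91 err 0.92 conf 0.46 area 10417
  tool along 0.4 across -68.1
top along -70.6 across 15.6 yaw 14.69 err 0.92 conf 0.74 area 10418
  tool along 0.4 across -68.1
[0.53408928 0.03915974 0.07209259] 5.65
```

Request:
{"api": "apply_moves", "payload": {"moves": [[0.015,0.08,0,0,0,0,0],[0.015,0.08,0,0,0,0,0],[0.015,0.08,0.06,0,0,0,0],[0.015,0.08,0.09,0,0,0,0],[0.015,0.08,0.1,0,0,0,0],[0.015,0.08,0.1,0,0,0,0],[0.013,0.06,0.1,0,0,0,0],[0.01,0.03,0.1,0,0,0,0],[0.006,0,0.1,0,0,0,0],[0.003,-0.03,0.1,0,0,0,0],[0,-0.055,0.1,0,0,0,0],[0,-0.067,0.1,0,0,0,0],[0,-0.07,0.1,0,0,0,0],[0,-0.07,0.1,0,0,0,0],[0,-0.07,0.05,0,0,0,0],[0,-0.07,0,0,0,0,0]]}}

```text
time_s: 7.25
tool_pos: [0.5312, 0.0534, 0.0722]
tool_rot: [-180.0, 0.1, 9.7]
force: [0.0, 0.3, 0.4]
grip_width: 0.0002
grasp_force: 0.0
```

Request:
{"api": "apply_moves", "payload": {"moves": [[0,0.08,-0.3,0,0,0,0],[-0.2,0.7,-0.3,0,0,0,0],[-0.4,0.9,-0.3,0,0,0,0],[-0.4,0.9,-0.3,0,0,0,0],[-0.4,0.9,-0.3,0,0,0,0],[-0.4,0.9,-0.3,0,0,0,0],[-0.4,0.9,-0.3,0,0,0,0]]}}

```text
time_s: 7.95
tool_pos: [0.4832, -0.1383, 0.1327]
tool_rot: [-180.0, 0.0, 9.6]
force: [0.5, 0.4, -1.1]
grip_width: 0.0005
grasp_force: 0.0
```

```bash
python3 m.py; python3 -c "
from h import *
cv2.imwrite('pics/t2.png',viewer.read_camera('top')[:,:,::-1])"
```

```text
scene along 6.9 across -59.7 yaw -1.56 err 0.05 conf 0.64 area 1085
  tool along -75.3 across -231.0
top along 9.8 across -59.9 yaw -1.81 err 0.05 conf 0.83 area 943
  tool along -77.9 across -232.9
[ 0.4840895  -0.13634365  0.13244719] 8.25
```

View pics/t2.png

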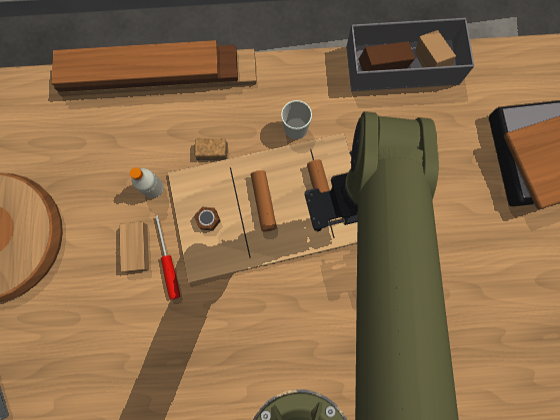

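Request:
{"api": "apply_moves", "payload": {"moves": [[0.645,-0.82,0,0,0,0,0],[0.645,-0.82,0,0,0,0,0],[0.645,-0.82,0,0,0,0,0],[0.645,-0.82,0,0,0,0,0],[0.645,-0.82,0.1,0,0,0,0],[0.645,-0.82,0.3,0,0,0,0],[0.645,-0.82,0.36,0,0,0,0],[0.645,-0.82,0.36,0,0,0,0]]}}

```text
time_s: 9.1
tool_pos: [0.5812, 0.0454, 0.0583]
tool_rot: [-180.0, 0.3, 9.7]
force: [0.2, -1.1, -0.1]
grip_width: 0.0005
grasp_force: 0.0
```

```bash
python3 -c "
from m import *
for n in LC:
    t=np.array(env.get_obs()['tool_pos'][:2])-LC[n]; print(d@t,nn@t)"
```

```text
scene along 7.5 across -77.4 yaw 17.31 err 2.84 conf 0.88 area 298
  tool along 53.7 across -68.8
scene along 15.3 across -95.6 yaw 34.35 err 2.84 conf 0.37 area 287
  tool along 53.7 across -68.8
[0.58450208 0.04540217 0.06227079] 9.4
0.05118835311905138 -0.07029448404159168
0.053647485325530285 -0.06874966405497246
```

Request:
{"api": "apply_moves", "payload": {"moves": [[0,0,0.02,0,0,0,0],[0,0,0.035,0,0,0,0],[0,0,0.045,0,0,0,0],[0,0,0.045,0,0,0,0]]}}

```text
time_s: 9.8
tool_pos: [0.584, 0.045, 0.0536]
tool_rot: [179.9, -0.0, 9.7]
force: [-3.1, -2.4, 12.4]
grip_width: 0.0007
grasp_force: 6.4
```

Request:
{"api": "apply_moves", "payload": {"moves": [[0,-0.02,0,0,0,-0.01,0],[-0.001,-0.05,0,0,0,-0.03,0],[-0.003,-0.08,0,0,0,-0.05,0],[-0.005,-0.11,0,0,0,-0.07,0],[-0.007,-0.135,0,0,0,-0.09,0],[-0.008,-0.145,0,0,0,-0.1,0],[-0.008,-0.15,0,0,0,-0.1,0],[-0.008,-0.15,0,0,0,-0.1,0]]}}

```text
time_s: 10.6
tool_pos: [0.5796, 0.0761, 0.054]
tool_rot: [179.9, -0.4, 18.3]
force: [1.5, 0.3, 8.5]
grip_width: 0.0006
grasp_force: 4.2
```

Request:
{"api": "apply_moves", "payload": {"moves": [[0,0,-0.1,0,0,0,0],[0,0,-0.2,0,0,0.1,0],[0,0.08,-0.3,0,0,0.1,0],[-0.2,0.7,-0.3,0,0,0.1,0],[-0.4,0.9,-0.3,0,0,0.1,0],[-0.5,0.9,-0.3,0,0,0.1,0],[-0.5,0.9,-0.3,0,0,0.1,0],[-0.5,0.9,-0.3,0,0,0.1,0]]}}

```text
time_s: 11.4
tool_pos: [0.5352, -0.1361, 0.1109]
tool_rot: [179.8, 0.2, 9.0]
force: [-0.2, -0.9, -0.9]
grip_width: 0.0005
grasp_force: 0.0
```

```bash
python3 m.py
```

```text
scene along 8.9 across -44.2 yaw -1.65 err 0.04 conf 0.70 area 1138
  tool along -20.3 across -230.9
top along 9.0 across -44.5 yaw -2.73 err 0.05 conf 0.70 area 961
  tool along -22.1 across -231.1
[ 0.53882402 -0.12526491  0.11154827] 11.7
```

Request:
{"api": "apply_moves", "payload": {"moves": [[0.145,-0.895,0,0,0,0,0],[0.145,-0.895,0,0,0,0,0],[0.145,-0.895,0,0,0,0,0],[0.145,-0.895,0,0,0,0,0],[0.145,-0.895,0.1,0,0,0,0],[0.145,-0.895,0.2,0,0,0,0],[0.145,-0.895,0.23,0,0,0,0],[0.145,-0.895,0.25,0,0,0,0],[0.145,-0.895,0.25,0,0,0,0],[0.145,-0.895,0.25,0,0,0,0]]}}

```text
time_s: 12.7
tool_pos: [0.5373, 0.0541, 0.0623]
tool_rot: [180.0, -0.1, 9.7]
force: [-0.1, 0.5, -0.1]
grip_width: 0.0003
grasp_force: 0.0
```

```bash
python3 -c "
from h import *
o=env.get_obs();o2=o['tool_pos'];print(o2,o['force'],o['tool_rot'])
d=np.array([np.cos(.166),np.sin(.166)]);n=np.array([-d[1],d[0]]);t=o2[:2]-np.array([.5213,.1053]);print(d@t,n@t)"
```

```text
[0.5373173  0.05410195 0.06231046] [-0.12743687  0.53898339 -0.10285148] [ 1.79989485e+02 -7.16630788e-02  9.69298012e+00]
0.0073372213765641745 -0.05314093984319406
```

Request:
{"api": "apply_moves", "payload": {"moves": [[0,0,0.03,0,0,0,0],[0,0,0.045,0,0,0,0],[0,0,0.045,0,0,0,0],[0,-0.02,0.045,0,0,0,0],[0,-0.05,0.045,0,0,0,0],[0,-0.08,0.045,0,0,0,0],[0,-0.11,0.045,0,0,0,0],[0,-0.135,0.045,0,0,0,0],[0,-0.147,0.045,0,0,0,0],[0,-0.15,0.045,0,0,0,0],[0,-0.15,0.045,0,0,0,0],[0,-0.15,0,0,0,0,0],[0,-0.15,-0.05,0,0,0,0]]}}

```text
time_s: 14.0
tool_pos: [0.5312, 0.0834, 0.0718]
tool_rot: [-180.0, 0.1, 9.7]
force: [0.6, -0.1, -1.1]
grip_width: 0.0004
grasp_force: 0.0
```

Request:
{"api": "apply_moves", "payload": {"moves": [[0,0.075,0,0,0,0,0],[0,0.075,0,0,0,0,0],[0,0.075,0.06,0,0,0,0],[0,0.075,0.085,0,0,0,0],[0,0.075,0.095,0,0,0,0],[0,0.075,0.095,0,0,0,0],[0,0.055,0.095,0,0,0,0],[0,0.025,0.095,0,0,0,0],[0,-0.005,0.095,0,0,0,0],[0,-0.035,0.095,0,0,0,0],[0,-0.06,0.095,0,0,0,0],[0,-0.072,0.095,0,0,0,0],[0,-0.075,0.095,0,0,0,0],[0,-0.075,0.095,0,0,0,0],[0,-0.075,0.05,0,0,0,0],[0,-0.075,0,0,0,0,0]]}}

```text
time_s: 15.6
tool_pos: [0.5282, 0.0986, 0.0709]
tool_rot: [-180.0, 0.1, 9.7]
force: [-0.2, 0.5, 0.4]
grip_width: 0.0009
grasp_force: 0.0
```

Request:
{"api": "apply_moves", "payload": {"moves": [[0,0.1,-0.2,0,0,0,0],[-0.2,0.5,-0.3,0,0,0,0],[-0.3,0.9,-0.3,0,0,0,0],[-0.3,0.9,-0.3,0,0,0,0],[-0.3,0.9,-0.3,0,0,0,0],[-0.3,0.9,-0.3,0,0,0,0],[-0.3,0.9,-0.3,0,0,0,0],[-0.3,0.9,-0.3,0,0,0,0]]}}

```text
time_s: 16.4
tool_pos: [0.5004, -0.0874, 0.1314]
tool_rot: [-180.0, 0.0, 9.8]
force: [0.1, 0.4, 0.1]
grip_width: 0.0006
grasp_force: 0.0
```

```bash
python3 m.py
```

```text
scene along 66.6 across -67.7 yaw -9.35 err 0.93 conf 0.63 area 17398
  tool along -51.2 across -186.0
scene along 8.3 across -12.9 yaw -2.26 err 0.08 conf 0.57 area 1088
  tool along -51.2 across -186.0
top along 10.4 across -12.5 yaw -1.96 err 0.07 conf 0.89 area 929
  tool along -53.9 across -188.3
[ 0.50035792 -0.08836022  0.13145991] 16.7
```

Request:
{"api": "apply_moves", "payload": {"moves": [[0.3,-0.84,0,0,0,0,0],[0.3,-0.84,0,0,0,0,0],[0.3,-0.84,0,0,0,0,0],[0.3,-0.84,0,0,0,0,0],[0.3,-0.84,0.1,0,0,0,0],[0.3,-0.84,0.25,0,0,0,0],[0.3,-0.84,0.33,0,0,0,0],[0.3,-0.84,0.35,0,0,0,0],[0.3,-0.84,0.35,0,0,0,0]]}}

```text
time_s: 17.6
tool_pos: [0.5309, 0.0864, 0.0613]
tool_rot: [-180.0, 0.1, 9.7]
force: [-0.5, 0.6, -0.1]
grip_width: 0.0005
grasp_force: 0.0
```

Request:
{"api": "apply_moves", "payload": {"moves": [[0,0,0.03,0,0,0,0],[0,0,0.04,0,0,0,0],[0,0,0.043,0,0,0,0],[0,0,0.043,0,0,0,0]]}}

```text
time_s: 18.0
tool_pos: [0.5318, 0.0864, 0.0541]
tool_rot: [180.0, -0.1, 9.7]
force: [-1.1, -0.4, 3.5]
grip_width: 0.0005
grasp_force: 2.1
```

Request:
{"api": "apply_moves", "payload": {"moves": [[0,-0.015,0,0,0,0,0],[0,-0.035,0,0,0,0,0],[0,-0.06,0,0,0,0,0],[0,-0.085,0,0,0,0,0],[0,-0.108,0,0,0,0,0],[0,-0.122,0,0,0,0,0],[0,-0.13,0,0,0,0,0],[0,-0.132,0,0,0,0,0],[0,-0.132,0,0,0,0,0],[0,-0.132,0,0,0,0,0],[0,-0.132,-0.03,0,0,0,0],[0,-0.132,-0.1,0,0,0,0]]}}

```text
time_s: 19.2
tool_pos: [0.5251, 0.1121, 0.0722]
tool_rot: [-180.0, 0.2, 9.7]
force: [-0.1, -0.5, 0.2]
grip_width: 0.0007
grasp_force: 0.0
```

Request:
{"api": "apply_moves", "payload": {"moves": [[0,0,-0.2,0,0,0,0],[0,0.2,-0.3,0,0,0,0],[-0.3,0.9,-0.4,0,0,0,0],[-0.3,0.9,-0.4,0,0,0,0],[-0.3,0.9,-0.4,0,0,0,0],[-0.3,0.9,-0.4,0,0,0,0],[-0.3,0.9,-0.4,0,0,0,0],[-0.3,0.9,-0.4,0,0,0,0]]}}

```text
time_s: 20.0
tool_pos: [0.498, -0.0735, 0.1533]
tool_rot: [-180.0, -0.0, 9.8]
force: [0.2, -0.8, 1.0]
grip_width: 0.0006
grasp_force: 0.0
```

```bash
python3 m.py; python3 -c "
from h import *
im=viewer.read_camera('top');cv2.imwrite('pics/t3.png',cv2.resize(im[120:300,160:400,::-1],(800,600),interpolation=cv2.INTER_CUBIC))"
```

```text
scene along 10.0 across 0.9 yaw -1.19 err 0.07 conf 0.96 area 1119
  tool along -51.1 across -171.2
top along 10.4 across 0.2 yaw -1.95 err 0.06 conf 0.65 area 938
  tool along -53.9 across -173.6
[ 0.49796087 -0.07383792  0.15278385] 20.3
```

View pics/t3.png

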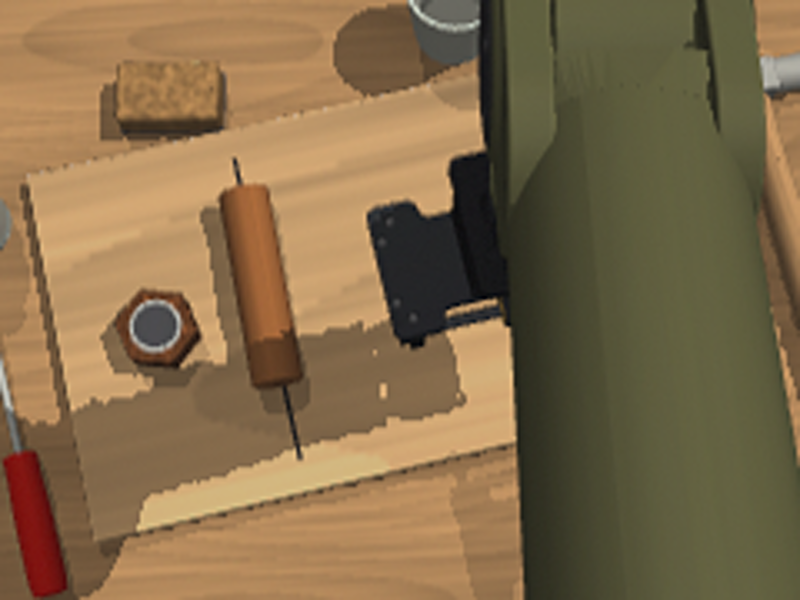

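The picture shows the roller lying over the free line, with a stub showing at each end, at (237,170) and (292,420). The holder hasn't moved and the gripper is clear.

```bash
python3 -c "
from cell import env
print(env.sign_off())"
```

```text
the job is handed in; nothing more can be done
None
```

The roller now rests on the free pencil line and the job is handed in: its axis is within about 1 mm of the line and about 2° off parallel, but it sits about 10 mm off-centre along the line; rolling could not correct that, and I did not slide it because you asked for rolling only.

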